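Shut the loaded ware dryer and hold its vent at the marker

ROBOT

A 7-joint arm with a two-finger parallel gripper is mounted at the origin on the work surface. World frame = base frame: x ahead of the robot, y to its left, z up, the work surface at z = 0. Lengths are in m, angles in rad, forces in N, time in s.
With the tool pointing down it reaches from about 0.425 to 1.025 m from the base axis. Payload 3.6 kg.
Tool frame: the origin (TCP) lies midway between the tips of the shut fingers; the grasp point (between the pads) lies 19 mm behind it (ctrl.grip_depth is the distance from the TCP to the grasp point, in m); z points along the fingers, y is the line along which they close (so a half turn about z gives the same grasp; the last joint's range is limited). The gripper opens to 85 mm and grips with 20 to 120 N. Pads are 22 mm wide; open, the fingers measure 114 mm over their backs; the gripper's body (76 mm by 85 mm) begins 54 mm behind the grasp point. The pads swing forward as they close: fully open they stand 13 mm farther back than shut.
Start: joints at [1.196, 0.591, 0.048, 1.609, -0.033, 0.943, -0.034], TCP at [0.202, -0.696, 0.231] pointing down, gripper open.
Joint ranges: [-2.69, 2.69], [-0.47, 2.24], [-1.27, 1.36], [0.19, 2.51], [-1.53, 4.68], [0.08, 2.07], [-3.09, 3.09]. Speed limits (rad/s): [2.57, 2.57, 3.14, 3.14, 3.14, 3.14, 3.14].

INTERFACE

Orientations are given as a 3x3 rotation matrix whose columns are the frame's x, y, z axes.
In Python, from rig import sensors, optics, ctrl gives the robot as it stands. The module is installed in compiled form; this text tells all that it offers.
- The arm moves only by the tool send_rows, never from a script. Its argument "increments" is text: rows parted by semicolons, each of 6 numbers parted by spaces: the shift along the tool's x, y, z each as a share of 0.12 m, from -1 to 1, then the turn, a rotation vector about the tool's x, y, z each as a share of 2 rad, from -1 to 1. In form: x y z rx ry rz; .... A call has 1 to 20 rows; each row is the pose to reach, as a shift and turn from the pose commanded when the call began, along the tool's axes at that moment; what a row does not reach only later rows make up. A row lasts 1/8 s, in which the tool goes at most 62.5 mm and 10.7 degrees, less where a joint would pass 70% of its speed; a pose out of reach is approached as far as the arm can. A call with a number of a shift or a turn outside -1 to 1 is refused whole. A call with a gripper value outside its range is refused whole. "jaw" is the opening, from -1 (shut) to 1 (fully open), so that 0 is half open, set as the call begins (left out, the last holds). The fingers move at their own pace and stop on an object; the grip force is fixed at half the most. Time passes only in rows, so rows that repeat a pose let the fingers close. It gives the time, the measured TCP pose, the force, the opening and the grip force at its end, in the units of the state.
- sensors.get_state(): the state, without advancing time (a new reading comes with each control period).
- optics.read_camera(name): name is "side" or "top"; returns a dict with "color" (400x640x3 uint8, red, green, blue), "camera_matrix" (3x3 intrinsics, pixels), "rvec" (rotation vector, rad) and "tvec" (3), from world to camera coordinates, as OpenCV has them. Camera axes: x right, y down, z forward; pixel columns grow to the right and rows downward; lengths in m; the calibration is good to about 2 mm. A picture is of the moment at which its call begins. There is no depth.
- ctrl.job_done(): hands the job in; it is judged then, once.
The state is a dict: "time_s": time; "joint_pos": joint angles; "dq": joint speeds; "effort": joint torques, N m; "position": TCP position; "ee_rot": TCP orientation; "contact_force": force on the tool from outside, world axes, zero at the start; "ft_torque": the same for the moment, N m; "grip_width": finger opening in m; "gripper_force": force on a finger pad.
Only numpy, scipy, OpenCV 4.12 (cv2) and the standard library are available. Lean on these libraries where they do the work, as an engineer would, in place of code of your own. Each camera call takes 0.05 s, during which the arm holds its last target. There are 200 camera calls.

TASK

The ware dryer is loaded: push its drawer fully home without upsetting the cups in it, then lift the vent flap on the roof by its handle until its pointer lines up with the marker clip on the quadrant. Keep holding it there, steady, so that I can tighten the wing nut: finish while still holding the flap by the handle, let nothing else prop it, and leave the marker and the other things on the bench where they are.

Things in the scene. Friction and masses are not known exactly. Their poses are not given: they have to be found in the camera images.
- dryer: Grey sheet-steel bench-top ware dryer, 360 wide (y), 290 deep (x), 170 tall, fixed to the bench. Origin: the bottom edge of its front plane, middle, at bench height; x points into the dryer (away from the robot), y to its left, z up. The drawer is in its front (drawer panel 50 to 147 mm above the bench); the roof is 170 mm up, and the vent flap lies on it, just behind the front edge.
- drawer (a joint): How far the drawer stands open (m): 0 is fully home against its stop, positive is pulled out towards the robot (along the dryer's -x). It slides with 2 to 3 N of friction (a little more when pushed fast) and stays where it is left. Two loose terracotta cups (58 mm wide, 62 mm tall) stand upright in it, just behind its front panel.
- drawer_lip (a point): Middle of the front face of the drawer's aluminium pull, a folded lip 300 mm long (y) that stands 24 mm out from the drawer panel; its front face is upright, 18 mm tall, from 118 to 136 mm above the bench; this point is 127 mm above the bench and moves with the drawer. With the drawer home it lies 38 mm in front of the dryer's front plane. Axes as the dryer's.
- vent_flap (a joint): Angle of the vent flap (rad): 0 is shut, flat on the roof; grows as its front edge swings up, to 1.0 at most. Steel sheet 200 wide (y) by 152 deep, about 0.45 kg, on a horizontal hinge along its far edge (the dryer's y axis); the hinge is loose, so that it falls shut when let go. The pointer is at the marker when this value equals that of joint marker_clip.
- flap_handle (a point): Middle of the flap's handle: a dark steel bow handle whose round bar, 10 mm thick, runs along the dryer's y for 110 mm between two posts; with the flap shut the bar's centre is 35 mm above the flap's upper face (219 mm above the bench) and 35 mm behind the dryer's front plane. Axes turn with the flap; the bar is 135 mm in front of and 39 mm above the hinge line, measured in the flap's axes.
- vent_hinge (a point): Point on the flap's hinge line, in the middle of the flap's width, 180 mm above the bench and 170 mm behind the dryer's front plane. The hinge line runs along the dryer's y. Axes as the dryer's.
- flap_pointer (a point): Tip of the pointer, a 6 mm steel strip on the flap's right (-y) edge, outside the quadrant, 135 mm from the hinge line; it turns with the flap. The stud with the brass wing nut is on the same strip.
- marker_clip (a joint): Angle (rad) at which the marker clip is set on the quadrant, counted from the hinge like the flap's angle: the flap is to be held at this angle. Stiff; it is not to be moved.
- marker (a point): The marker clip: a small dark steel saddle, 10 mm wide, on the rim of the upright slotted quadrant (a steel arc of 122 mm radius about the hinge line, beside the flap's right edge); this point is 135 mm from the hinge line.
- cup_left_rim (a point): Centre of the mouth of the left cup in the drawer.
- cup_right_rim (a point): Centre of the mouth of the right cup in the drawer.
- bowl: Bystander: turned wooden bowl, 170 wide, 50 tall, on the bench to the left of the dryer; origin under its centre.
- glaze_jar: Bystander: white jar, 68 wide, 90 tall, on the bench to the right of the dryer; origin under its centre.
- loop_tool: Bystander: trimming tool with a wooden handle, 185 long, lying on the bench to the right in front of the jar; origin under its middle.
Things that resemble listed ones, but are neither listed nor needed, are in the scene too. Leave any yellow look-alike of the part that bears cup_right_rim alone. Leave any yellow look-alike of the part that bears cup_left_rim alone.

How it is judged:
By the outcome, as a careful person would: the job done as asked, in the order asked, and still so for the second after the job is handed in, while the arm keeps its last pose, push and grip.
It also fails if it takes over 48 s, if anything falls off the work surface, if the arm or the gripper's body presses on something with over 40 N, if the wrist force passes 120 N, or if a joint passes its speed limit or range.

## Working session

There is one attempt and no reset: what is moved stays moved. The work goes in short steps, Python scripts to look and compute and a tool call to move; the robot and the scene stay as the last step left them, time stands still between calls to the robot, and variables do not carry over. Pictures are saved under pics/ and viewed, at most 10 in all, crops included, and the job is handed in when it is done.

Besides the shell and the picture viewer there is one more tool, called in YAML: its name, and indented under it one key for each argument. send_rows: Moves the arm, as the interface text tells. Its arguments: {"type":"object","properties":{"increments":{"type":"string"},"jaw":{"type":"number"}},"required":["increments"]}

```bash
mkdir -p pics; cat > h.py <<'E'
import numpy as np, cv2
from rig import sensors, optics, ctrl
def cam(n):
    c=optics.read_camera(n); return c
def save(n,f,crop=None,s=1):
    c=cam(n); im=c["color"][:,:,::-1]
    if crop: x0,y0,x1,y1=crop; im=im[y0:y1,x0:x1]
    if s!=1: im=cv2.resize(im,None,fx=s,fy=s,interpolation=cv2.INTER_CUBIC)
    cv2.imwrite("pics/"+f,im); return c
def proj(c,P): return cv2.projectPoints(np.array(P,float).reshape(-1,3),c["rvec"],c["tvec"],c["camera_matrix"],None)[0].reshape(-1,2)
def ray(c,uv):
    R=cv2.Rodrigues(np.array(c["rvec"],float))[0]; t=np.array(c["tvec"],float).ravel()
    d=R.T@np.linalg.solve(c["camera_matrix"],[uv[0],uv[1],1.]); return -R.T@t,d
def onz(c,uv,z):
    o,d=ray(c,uv); return o+d*(z-o[2])/d[2]
E
python3 - <<'E'
from h import *
for n in("side","top"):
    c=save(n,n+"0.png"); print(n,ray(c,(320,200)),c["camera_matrix"][0,0])
s=sensors.get_state(); print(s)
E
```

```text
side (array([-0.15309255,  0.79269252,  0.75754702]), array([ 0.59498862, -0.61384765, -0.51897365])) 419.54738290616683
top (array([0.36187647, 0.05007469, 1.13738753]), array([ 0.21654299,  0.00170647, -0.97630833])) 448.6970381818474
{'time_s': 0.1, 'joint_pos': array([ 1.19551079,  0.59204184,  0.04830204,  1.60971237, -0.03328082,
        0.94269424, -0.03372502]), 'dq': array([ 0.00124136, -0.00158625,  0.0004267 , -0.00263297,  0.00050748,
       -0.00029596,  0.00033538]), 'effort': array([ 4.90523249e-03, -5.50005305e+01,  1.55334949e+00, -1.98827130e+01,
        9.72856855e-03,  3.83771854e-03, -1.55716532e-05]), 'position': array([ 0.2013974 , -0.6956799 ,  0.23023789]), 'ee_rot': array([[ 9.60541520e-01,  2.78135769e-01, -6.94378236e-04],
       [ 2.78136605e-01, -9.60539589e-01,  1.93039116e-03],
       [-1.30066957e-04, -2.04735286e-03, -9.99997896e-01]]), 'contact_force': array([ 0.04655463, -0.77516102, -0.06565684]), 'ft_torque': array([ 0.01415237, -0.00060615,  0.03994133]), 'gripper_force': 0.0, 'grip_width': 0.08530856195584836}
```

View pics/side0.png

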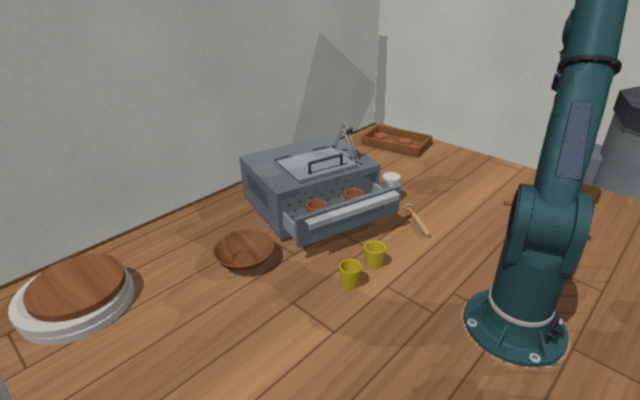

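View pics/top0.png

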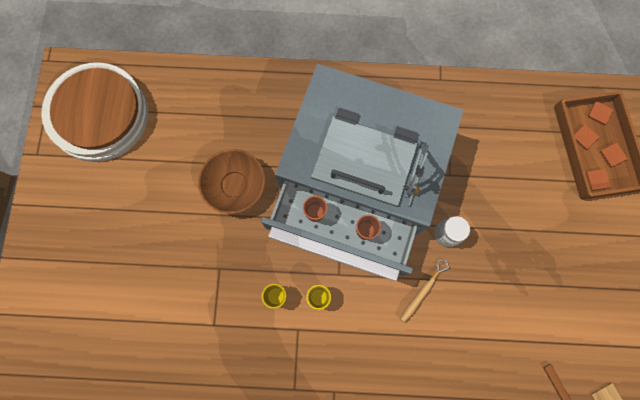

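The drawer is open with two terracotta cups in it (top view, 315,208 and 368,227). The yellow look-alikes are on the bench at (274,296) and (318,297) and stay alone. Next I'll enlarge the dryer in both views.

```bash
python3 - <<'E'
from h import *
save("top","top1.png",(262,60,472,285),2.66)
save("side","side1.png",(235,110,415,245),4.4)
E
```

```text
(no output)
```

View pics/top1.png

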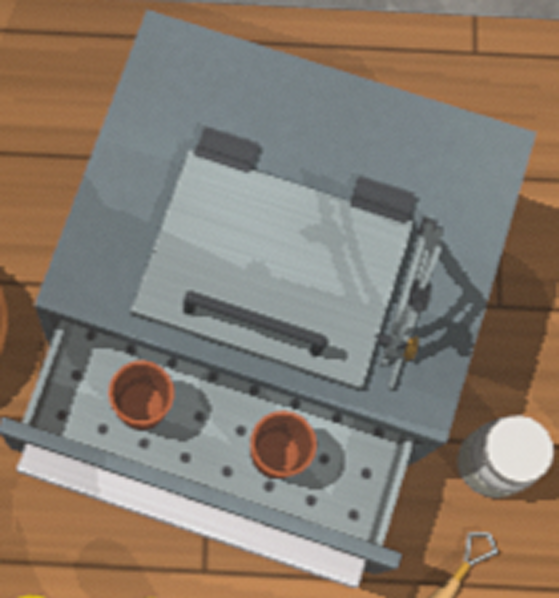

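View pics/side1.png

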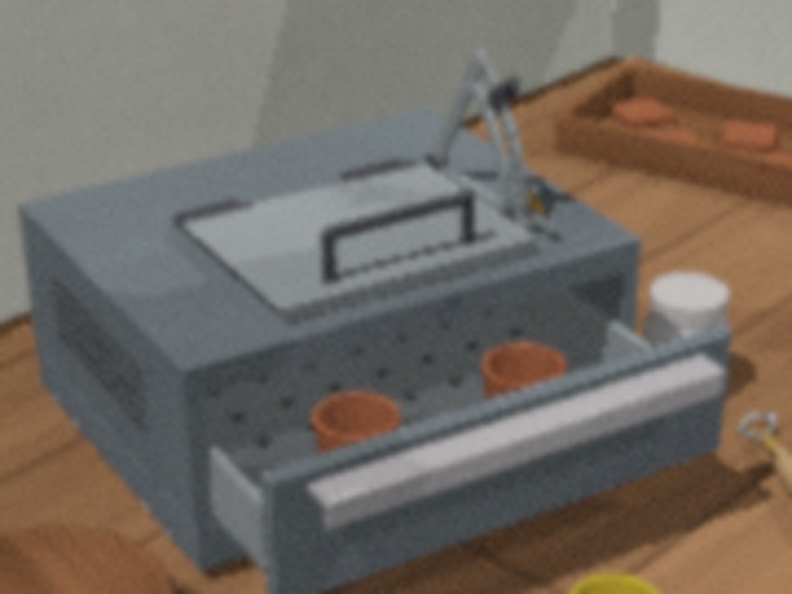

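The crops show: roof corners (front-left, back-left, back-right, front-right) at top-crop (36,308), (147,12), (535,133), (447,440). The handle bar runs (190,300) to (322,346), the lip's front edge (18,470) to (358,585), and the marker is at about (420,295) top and (503,95) side. I'll fit these together.

```bash
cat > fit.py <<'E'
from h import *
from scipy.optimize import least_squares
T=cam("top");S=cam("side")
t=lambda u,v:np.array([262+u/2.66,60+v/2.66]); s=lambda u,v:np.array([235+u/4.4,110+v/4.4])
ob=[(T,t(36,308),(0,.18,.17)),(T,t(147,12),(.29,.18,.17)),(T,t(535,133),(.29,-.18,.17)),(T,t(447,440),(0,-.18,.17)),
(S,s(187,372),(0,.18,.17)),(S,s(640,240),(0,-.18,.17)),(S,s(22,207),(.29,.18,.17)),(S,s(207,572),(0,.18,0)),
(T,t(190,298),(.035,.055,.219)),(T,t(322,344),(.035,-.055,.219)),(S,s(328,233),(.035,.055,.219)),(S,s(470,197),(.035,-.055,.219)),
(T,t(18,471),("L",.15,.127)),(T,t(358,584),("L",-.15,.127)),(S,s(325,505),("L",.15,.127)),(S,s(722,373),("L",-.15,.127)),
(T,t(420,295),"M"),(S,s(503,95),"M")]
def W(p,P):
    c,q=np.cos(p[2]),np.sin(p[2]); return np.array([p[0]+c*P[0]-q*P[1],p[1]+q*P[0]+c*P[1],P[2]])
def loc(p,P):
    if isinstance(P,str): return (.17-.128*np.cos(p[4]),p[5],.18+.128*np.sin(p[4]))
    if P[0]=="L": return (-.038-p[3],P[1],P[2])
    return P
def res(p): return np.concatenate([proj(c,W(p,loc(p,P)))[0]-uv for c,uv,P in ob])
E
python3 - <<'E'
from fit import *
r=least_squares(res,[.6,0,-.3,.1,.5,-.11],loss="soft_l1")
print(r.x.round(4)); print(res(r.x).reshape(-1,2).round(1).tolist())
p=r.x
print("lip",W(p,(-.038-p[3],0,.127)),"handle",W(p,(.035,0,.219)),"hinge",W(p,(.17,0,.18)))
for n,c,uv in(("yl",T,(274,296)),("yr",T,(318,297)),("jar",T,(456,229)),("cupL",T,(315,207)),("cupR",T,(368,226))): print(n,onz(c,uv,.06 if n[0]=="y" else .09 if n=="jar" else .12))
E
```

```text
[ 0.5786 -0.0176 -0.2765  0.09    0.7764 -0.1105]
[[-0.7, -0.5], [-0.6, -0.7], [0.4, -0.5], [-0.1, 1.2], [0.0, -0.1], [1.0, -0.7], [-0.7, -0.9], [-0.9, 3.7], [0.2, 0.3], [0.1, -0.8], [0.7, 0.1], [0.3, -0.2], [0.8, -1.0], [0.0, -0.1], [1.2, 1.8], [0.1, 1.1], [-0.4, 0.3], [0.4, -1.2]]
lip [0.45550344 0.01730443 0.127     ] handle [ 0.61228543 -0.02717867  0.219     ] hinge [ 0.74215916 -0.0640272   0.18      ]
yl [0.36508801 0.14805304 0.06      ]
yr [0.36807267 0.04496407 0.06      ]
jar [ 0.54094724 -0.27213229  0.09      ]
cupL [0.57035625 0.06257586 0.12      ]
cupR [ 0.53228735 -0.06114465  0.12      ]
```

Fit is good: yaw -0.277, drawer open 90 mm, marker about 0.78 rad. The arm now travels high with shut fingers to a point in front of the lip.

send_rows:
  increments: "1 -1 -0.2 0 0 0;1 -1 -0.2 0 0 0;1 -1 -0.2 0 0 0"
  jaw: -1

```text
time_s: 0.68
position: [0.2853, -0.5452, 0.2556]
ee_rot: [[0.96, 0.28, 0.001], [0.28, -0.96, 0.001], [0.001, -0.0, -1.0]]
contact_force: [0.2, 0.4, 0.6]
grip_width: 0.0323
gripper_force: 0.0
```

send_rows:
  increments: "1 -1 0 0 0 0;1 -1 0 0 0 0;1 -1 0 0 0 0"

```text
time_s: 1.05
position: [0.3669, -0.3962, 0.2555]
ee_rot: [[0.96, 0.281, 0.001], [0.281, -0.96, 0.001], [0.001, -0.0, -1.0]]
contact_force: [0.4, -0.6, -0.4]
grip_width: 0.0001
gripper_force: 0.0
```

send_rows:
  increments: "1 -1 0 0 0 0;1 -1 0 0 0 0;1 -1 0 0 0 0"

```text
time_s: 1.42
position: [0.4486, -0.2476, 0.2556]
ee_rot: [[0.96, 0.281, 0.001], [0.281, -0.96, 0.0], [0.001, -0.0, -1.0]]
contact_force: [-0.0, -0.7, 0.7]
grip_width: -0.0001
gripper_force: 0.0
```

send_rows:
  increments: "0.6 -1 0 0 0 0;0.6 -1 0 0 0 0;0.6 -1 0 0 0 0"

```text
time_s: 1.8
position: [0.4843, -0.1102, 0.2556]
ee_rot: [[0.958, 0.286, 0.001], [0.286, -0.958, 0.002], [0.002, -0.001, -1.0]]
contact_force: [0.2, -0.8, 0.4]
grip_width: -0.0001
gripper_force: 0.0
```

send_rows:
  increments: "0 -1 0 0 0 -0.2;0 -1 0 0 0 -0.35;0 -1 0 0 0 -0.506;0 -1 0 0 0 -0.506;0 -1 0 0 0 -0.506;0 -1 0 0 0 -0.506;0 -1 0 0 0 -0.506"

```text
time_s: 2.68
position: [0.4497, -0.0009, 0.2553]
ee_rot: [[0.276, 0.961, 0.0], [0.961, -0.276, -0.0], [-0.0, 0.0, -1.0]]
contact_force: [-0.3, -0.5, -0.1]
grip_width: -0.0001
gripper_force: 0.0
```

send_rows:
  increments: "0.575 -0.35 0 0 0 0;0.575 -0.35 0 0 0 0;0.575 -0.35 0.35 0 0 0;0.575 -0.35 0.7 0 0 0;0.575 -0.35 0.7 0 0 0"

```text
time_s: 3.3
position: [0.426, 0.077, 0.1693]
ee_rot: [[0.274, 0.962, -0.007], [0.962, -0.274, -0.002], [-0.003, -0.006, -1.0]]
contact_force: [0.5, 0.6, 0.2]
grip_width: -0.0
gripper_force: 0.0
```

send_rows:
  increments: "0 0 0.25 0 0 0;0 0 0.47 0 0 0;0 0 0.47 0 0 0;0 0 0.47 0 0 0"

```text
time_s: 3.8
position: [0.4294, 0.0781, 0.1163]
ee_rot: [[0.274, 0.962, 0.002], [0.962, -0.274, 0.0], [0.001, 0.002, -1.0]]
contact_force: [-0.3, -0.7, 0.4]
grip_width: 0.0001
gripper_force: 0.0
```

```bash
python3 - <<'E'
from h import *
save("top","top2.png",(230,120,450,285),3.6)
E
```

```text
(no output)
```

View pics/top2.png

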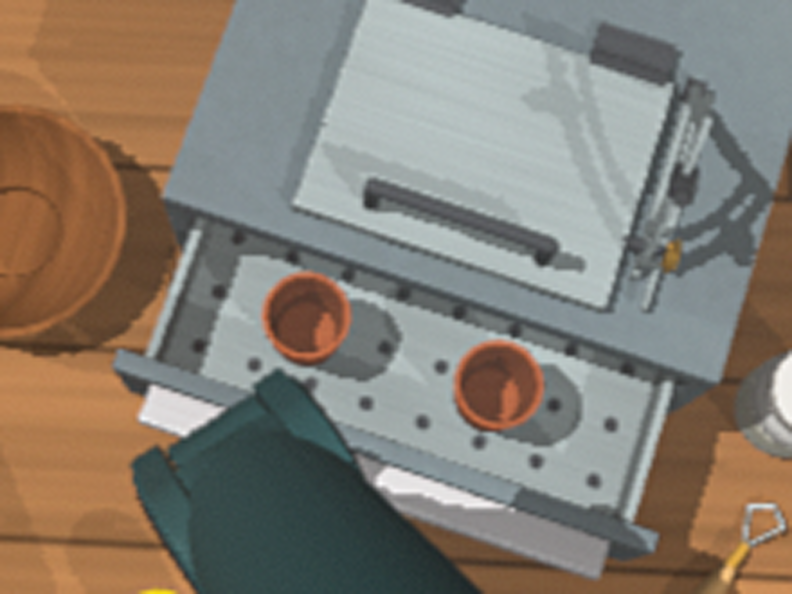

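The fingers stand just in front of the lip and the cups are upright at crop (307,318) and (500,385). Pushing slowly.

send_rows:
  increments: "0 0.06 0 0 0 0;0 0.12 0 0 0 0;0 0.16 0 0 0 0;0 0.2 0 0 0 0;0 0.23 0 0 0 0;0 0.26 0 0 0 0;0 0.29 0 0 0 0;0 0.33 0 0 0 0;0 0.37 0 0 0 0;0 0.41 0 0 0 0;0 0.45 0 0 0 0;0 0.49 0 0 0 0;0 0.53 0 0 0 0;0 0.57 0 0 0 0;0 0.61 0 0 0 0;0 0.65 0 0 0 0;0 0.69 0 0 0 0;0 0.72 0 0 0 0;0 0.75 0 0 0 0;0 0.78 0 0 0 0"

```text
time_s: 6.35
position: [0.5183, 0.052, 0.1149]
ee_rot: [[0.274, 0.962, -0.0], [0.962, -0.274, -0.0], [-0.0, -0.0, -1.0]]
contact_force: [-2.0, -1.0, 0.2]
grip_width: 0.0002
gripper_force: 1.1
```

send_rows:
  increments: "0 0.03 0 0 0 0;0 0.06 0 0 0 0;0 0.09 0 0 0 0;0 0.11 0 0 0 0;0 0.13 0 0 0 0;0 0.145 0 0 0 0;0 0.16 0 0 0 0;0 0.17 0 0 0 0"

```text
time_s: 7.35
position: [0.538, 0.0467, 0.1149]
ee_rot: [[0.273, 0.962, 0.0], [0.962, -0.273, 0.0], [0.0, 0.0, -1.0]]
contact_force: [-2.5, -0.3, 1.5]
grip_width: 0.0004
gripper_force: 1.0
```

send_rows:
  increments: "0 0.01 0 0 0 0;0 0.02 0 0 0 0;0 0.03 0 0 0 0;0 0.04 0 0 0 0"

```text
time_s: 7.85
position: [0.5425, 0.0455, 0.1149]
ee_rot: [[0.273, 0.962, 0.0], [0.962, -0.273, 0.0], [0.0, 0.0, -1.0]]
contact_force: [-2.4, -0.7, 1.8]
grip_width: 0.0001
gripper_force: 1.0
```

send_rows:
  increments: "0 0.01 0 0 0 0;0 0.02 0 0 0 0;0 0.03 0 0 0 0"

```text
time_s: 8.22
position: [0.546, 0.0445, 0.1149]
ee_rot: [[0.273, 0.962, 0.0], [0.962, -0.273, 0.0], [0.0, 0.0, -1.0]]
contact_force: [-2.4, -0.9, 1.1]
grip_width: 0.0002
gripper_force: 1.0
```

send_rows:
  increments: "0 0.01 0 0 0 0;0 0.02 0 0 0 0;0 0.03 0 0 0 0"

```text
time_s: 8.6
position: [0.5463, 0.0444, 0.1147]
ee_rot: [[0.273, 0.962, -0.006], [0.962, -0.273, -0.0], [-0.002, -0.006, -1.0]]
contact_force: [-8.6, 2.0, 6.5]
grip_width: -0.0
gripper_force: 4.7
```

send_rows:
  increments: "0 0.02 0 0 0 0;0 0.03 0 0 0 0;0 0.03 0 0 0 0"

```text
time_s: 8.98
position: [0.5463, 0.0443, 0.1145]
ee_rot: [[0.271, 0.962, -0.012], [0.962, -0.271, -0.001], [-0.004, -0.011, -1.0]]
contact_force: [-14.0, 3.1, 11.4]
grip_width: 0.0003
gripper_force: 7.1
```

The drawer is against its stop (force rose to 14 N with no further travel). Backing off and rising.

send_rows:
  increments: "0 -0.1 0 0 0 0;0 -0.4 0 0 0 0;0 -0.4 0 0 0 0;0 -0.4 -0.5 0 0 0;0 -0.4 -1 0 0 0;0 -0.4 -1 0 0 0"

```text
time_s: 9.72
position: [0.5126, 0.0567, 0.2403]
ee_rot: [[0.274, 0.962, 0.015], [0.962, -0.274, 0.002], [0.006, 0.014, -1.0]]
contact_force: [0.4, 0.8, -0.5]
grip_width: -0.0
gripper_force: 0.0
```

send_rows:
  increments: "0 0 -0.6 0 0 0;0 0 -0.6 0 0 0;0 0 -0.6 0 0 0"
  jaw: 0.4

```text
time_s: 10.1
position: [0.5077, 0.0554, 0.3072]
ee_rot: [[0.274, 0.962, 0.002], [0.962, -0.274, 0.0], [0.001, 0.002, -1.0]]
contact_force: [0.5, -0.4, -0.2]
grip_width: 0.0544
gripper_force: 0.0
```

```bash
python3 - <<'E'
from h import *
save("side","side3.png",(235,110,415,245),4.4)
print(sensors.get_state()["position"])
E
```

```text
[0.50671352 0.05518972 0.30600628]
```

View pics/side3.png

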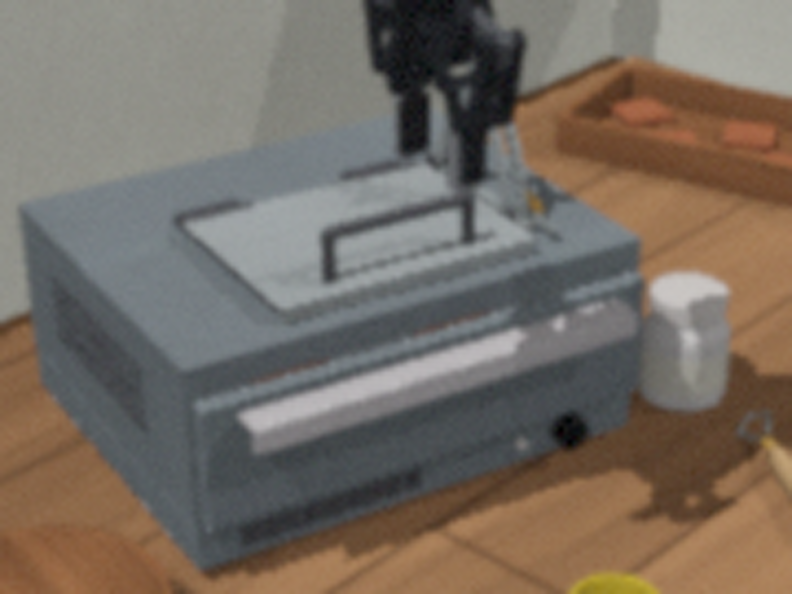

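The drawer is home and the handle bar is undisturbed at crop (328,233) to (470,197). Moving over the handle and down.

send_rows:
  increments: "-0.42 1 0 0 0 0;-0.42 1 0 0 0 0;-0.42 1 0 0 0 0;-0.42 1 0 0 0 0"

```text
time_s: 10.65
position: [0.6074, -0.0258, 0.3045]
ee_rot: [[0.274, 0.962, -0.004], [0.962, -0.274, 0.001], [-0.001, -0.004, -1.0]]
contact_force: [-1.0, 0.8, -0.6]
grip_width: 0.0595
gripper_force: 0.0
```

send_rows:
  increments: "0 0.03 0.3 0 0 0;0 0.03 0.6 0 0 0;0 0.03 0.75 0 0 0;0 0.03 0.85 0 0 0;0 0.03 0.85 0 0 0"

```text
time_s: 11.28
position: [0.6114, -0.0262, 0.2046]
ee_rot: [[0.273, 0.962, -0.001], [0.962, -0.273, 0.0], [-0.0, -0.001, -1.0]]
contact_force: [-0.5, 0.1, 0.0]
grip_width: 0.0597
gripper_force: 0.0
```

```bash
python3 - <<'E'
from h import *
c=save("side","side4.png",(285,110,365,170),9)
s=sensors.get_state();print(s["position"],s["contact_force"],s["grip_width"])
E
```

```text
[ 0.61207086 -0.02632338  0.20543009] [-0.29569814  0.35571527  0.18599759] 0.05965266803798583
```

View pics/side4.png

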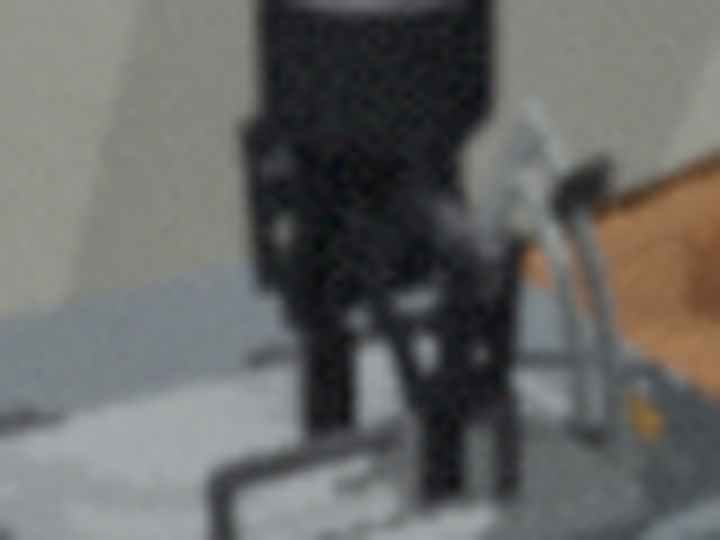

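The fingers straddle the bar (left finger behind it, right in front). Going slightly lower, then closing.

send_rows:
  increments: "0 0 0.03 0 0 0;0 0 0.03 0 0 0;0 0 0.03 0 0 0;0 0 0.03 0 0 0;0 0 0.03 0 0 0;0 0 0.03 0 0 0;0 0 0.03 0 0 0"
  jaw: -1

```text
time_s: 12.2
position: [0.6157, -0.0277, 0.2021]
ee_rot: [[0.274, 0.962, 0.008], [0.962, -0.274, -0.0], [0.002, 0.008, -1.0]]
contact_force: [6.7, -1.4, -5.0]
grip_width: 0.008
gripper_force: 58.4
```

Gripped (8 mm, 58 N). Now lifting along the bar's arc with the tool upright.

send_rows:
  increments: "0.03 0.03 0 0 0 0;0 0.045 -0.055 0 0 0;0 0.07 -0.111 0 0 0;0 0.092 -0.165 0 0 0;0 0.118 -0.217 0 0 0;0 0.146 -0.268 0 0 0;0 0.176 -0.318 0 0 0;0 0.21 -0.366 0 0 0;0 0.245 -0.412 0 0 0;0 0.245 -0.412 0 0 0"

```text
time_s: 13.45
position: [0.639, -0.0345, 0.2512]
ee_rot: [[0.274, 0.962, -0.003], [0.962, -0.274, -0.0], [-0.001, -0.003, -1.0]]
contact_force: [-4.8, 1.1, -0.9]
grip_width: 0.0077
gripper_force: 58.6
```

```bash
python3 - <<'E'
from h import *
s=sensors.get_state();print(s["position"],s["contact_force"],s["grip_width"],s["ft_torque"])
E
```

```text
[ 0.63895308 -0.03453938  0.25119041] [-4.77061297  1.0732398  -0.8977205 ] 0.00770640975055353 [ 0.16471109  1.25169428 -0.06641132]
```

send_rows:
  increments: "0 0.03 -0.044 0 0 0;0 0.065 -0.087 0 0 0;0 0.107 -0.127 0 0 0;0 0.148 -0.166 0 0 0;0 0.193 -0.202 0 0 0;0 0.24 -0.236 0 0 0;0 0.24 -0.236 0 0 0"

```text
time_s: 14.32
position: [0.6677, -0.0428, 0.2808]
ee_rot: [[0.274, 0.962, -0.001], [0.962, -0.274, -0.0], [-0.001, -0.001, -1.0]]
contact_force: [-7.6, -0.0, 2.0]
grip_width: 0.0075
gripper_force: 58.7
```

```bash
python3 - <<'E'
from h import *
c=save("side","side5.png",(315,95,385,170),7)
c2=save("top","top5.png",(385,110,445,230),5)
a=cv2.imread("pics/side5.png");b=cv2.imread("pics/top5.png")
H=max(a.shape[0],b.shape[0]);o=np.zeros((H,a.shape[1]+b.shape[1],3),np.uint8);o[:a.shape[0],:a.shape[1]]=a;o[:b.shape[0],a.shape[1]:]=b
cv2.imwrite("pics/both5.png",o);print(o.shape)
s=sensors.get_state();print(s["position"],s["contact_force"],s["grip_width"],s["ee_rot"][:,2])
E
```

```text
(600, 790, 3)
[ 0.66744282 -0.04273097  0.28063129] [-7.90948174  0.08423307  2.44906287] 0.007603805827160741 [-1.03644899e-03 -5.13486098e-04 -9.99999331e-01]
```

View pics/both5.png

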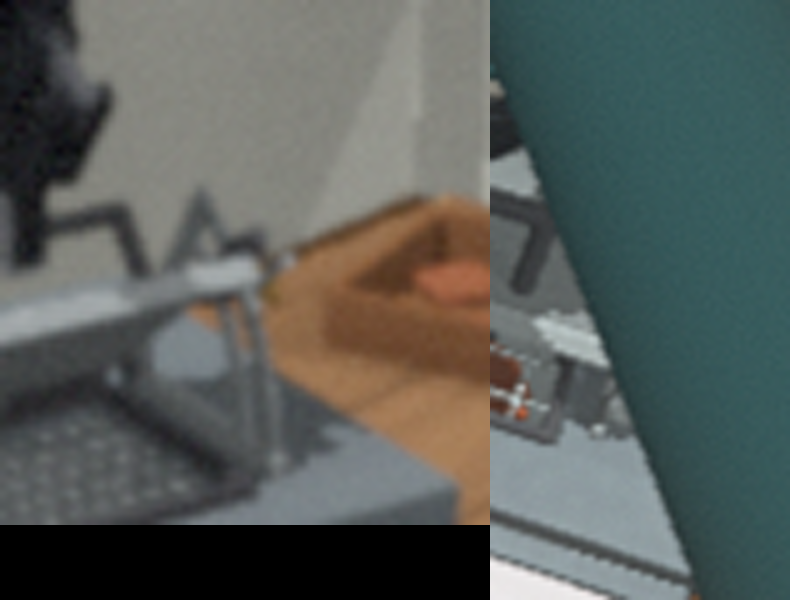

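```bash
cat > v.py <<'E'
from fit import *
def cen(im,mask_f,box,org=(0,0),s=1):
    x0,y0,x1,y1=box; sub=im[y0:y1,x0:x1].astype(float)
    w=mask_f(sub); v,u=np.mgrid[y0:y1,x0:x1]
    return (np.array([(w*u).sum(),(w*v).sum()])/w.sum()+.5)/s-.5+org, w.sum()/s**2
brass=lambda b:np.clip((b[...,2]-b[...,0])-55,0,None)*1.  # BGR: red minus blue
def avg(n,k=8): return np.mean([cam(n)["color"][:,:,::-1].astype(float) for _ in range(k)],0)
E
python3 - <<'E'
from v import *
P=cv2.imread
a=P("pics/side1.png");b=P("pics/top1.png");c=P("pics/top2.png")
for im,box,o,s in((a,(520,185,560,225),(235,110),4.4),(b,(395,330,430,365),(262,60),2.66),(c,(655,235,690,275),(230,120),3.6)):
    print(cen(im,brass,box,o,s), end=" ")
    dark=lambda q:np.clip(75-q.mean(-1),0,None)
    print()
for im,box,o,s in((a,(480,70,525,118),(235,110),4.4),(P("pics/side4.png"),(550,145,620,225),(285,110),9),(b,(405,275,435,315),(262,60),2.66),(c,(665,160,702,210),(230,120),3.6)):
    print(cen(im,lambda q:np.clip(85-q.mean(-1),0,None),box,o,s))
A=avg("side"); np.save("A.npy",A)
sub=A[125:142,345:362]; print((sub[...,2]-sub[...,0]).round().astype(int)); print(sub.mean(-1).round().astype(int))
E
```

```text
(array([356.20454545, 155.97727273]), np.float64(0.6198347107438016)) 
(array([416.16671146, 189.44380354]), np.float64(150.2346090790887)) 
(array([416.14531444, 190.45500525]), np.float64(539.0432098765432)) 
(array([349.72074493, 131.49015316]), np.float64(862.310606060606))
(array([349.33612269, 131.1077279 ]), np.float64(1021.7489711934157))
(array([419.02518718, 170.84676474]), np.float64(1007.4528426328981))
(array([418.90501569, 170.46259516]), np.float64(609.2849794238682))
[[-2  1  5  8  6  6  6  7  7  6  6  7  7  8  6  8  7]
 [-4 -1  3  6  7  6  6  6  6  7  6  6  6  7  7  8  8]
 [-4 -3  1  5  5  4  2  2  5  6  7  6  7  7  8 10 13]
 [ 0 -4 -3  2  3  1 -2 -1  3  6  7  6  9  9 12 19 28]
 [ 2 -1 -3  0 -1 -2 -4 -1  3  6  8 10 15 20 28 39 52]
 [ 5  1 -4 -2 -2 -3 -2  2  8 10 14 18 25 38 52 61 65]
 [ 1 -1 -4 -4 -4 -4  1 10 14 14 11 11 30 57 65 72 72]
 [-5 -6 -6 -5 -6 -5  6 17 14  4  1  8 38 67 72 72 72]
 [-7 -7 -7 -6 -7 -5  6 14  9 12 20 34 60 71 72 72 72]
 [-7 -7 -7 -7 -7 -6 -4  2 14 42 58 65 70 73 71 70 70]
 [-7 -7 -7 -7 -7 -7 -5  7 38 62 70 72 71 71 70 69 69]
 [-7 -7 -6 -4 -5 -
[... 814 characters left out ...]
136 158 157 148 118  85  77  87 115 132 113 106 112 116 115]
 [156 158 162 168 167 161 139 100  82  90 107 117 114 114 114 112 112]
 [167 167 167 166 163 160 146 107  88  97 109 113 114 113 113 112 110]
 [161 159 157 153 145 139 125  95  88  99 110 112 112 111 110 107 104]
 [134 127 119 108 110 121 105  85  85  95 107 110 108 107 107 104  98]
 [ 83  76  74  76  91 116 115  93  81  89 102 106 106 107 106 102  93]
 [ 69  66  75  85  88 109 125 108  91  91 100 106 108 110 108 103  91]
 [ 97  87  91  99  93  97 112 110 104 105 109 109 109 108 107 104  91]
 [108  95  99 105  95  87  97 105 110 112 111 110 107 106 106 103  89]
 [115 102  97 106  98  84  89 107 112 110 109 109 107 106 106 102  89]]
```

```bash
cat >> v.py <<'E'
ob[16]=(T,np.array([418.96,170.65]),"M"); ob[17]=(S,np.array([349.5,131.3]),"M")
p=least_squares(res,[.5786,-.0176,-.2765,.09,.78,-.11],loss="soft_l1").x
def L(w): 
    c,q=np.cos(p[2]),np.sin(p[2]); d=np.array(w)-[p[0],p[1],0]; return np.array([c*d[0]+q*d[1],-q*d[0]+c*d[1],d[2]])
def arc(th,y,r=.135,dz=0): return W(p,(.17-r*np.cos(th)+dz*np.sin(th),y,.18+r*np.sin(th)+dz*np.cos(th)))
E
python3 - <<'E'
from v import *
print(p.round(4),res(p).reshape(-1,2)[-2:])
for uv in((410.5,205.9),(416.2,190.2),(420,178)): print(L(onz(T,uv,.18)).round(4))
for y in(-.115,-.12,-.125):
    print(y,[proj(S,arc(th,y))[0].round(1).tolist() for th in(0,.65,.7,.75,.8)])
print([proj(S,arc(th,-.1105,.122))[0].round(1).tolist() for th in(.65,.7,.75,.8,.85)])
A=np.load("A.npy"); im=cv2.resize(A[112:148,338:370].clip(0,255).astype(np.uint8),None,fx=16,fy=16,interpolation=cv2.INTER_CUBIC)
b=cv2.imread("pics/side1.png"); b=b[30:250,420:580]; b=cv2.resize(b,(419,576))[:, :280]
b=cv2.resize(cv2.imread("pics/side1.png")[30:250,440:570],(280,474))
o=np.zeros((576,512+280,3),np.uint8);o[:,:512]=im;o[:474,512:]=b
cv2.imwrite("pics/cmp6.png",o)
E
```

```text
[ 0.5786 -0.0176 -0.2766  0.0899  0.7752 -0.1092] [[-0.15013268  0.41116874]
 [-0.09820062 -0.73708655]]
[ 0.0282 -0.1255  0.18  ]
[ 0.0661 -0.1276  0.18  ]
[ 0.0956 -0.1279  0.18  ]
-0.115 [[358.1, 161.6], [353.8, 134.3], [353.1, 132.2], [352.3, 130.2], [351.5, 128.2]]
-0.12 [[359.4, 161.2], [355.2, 133.9], [354.5, 131.9], [353.7, 129.9], [352.9, 127.9]]
-0.125 [[360.7, 160.9], [356.5, 133.6], [355.8, 131.6], [355.0, 129.6], [354.2, 127.6]]
[[350.7, 135.8], [350.0, 134.0], [349.3, 132.2], [348.6, 130.4], [347.8, 128.7]]
```

View pics/cmp6.png

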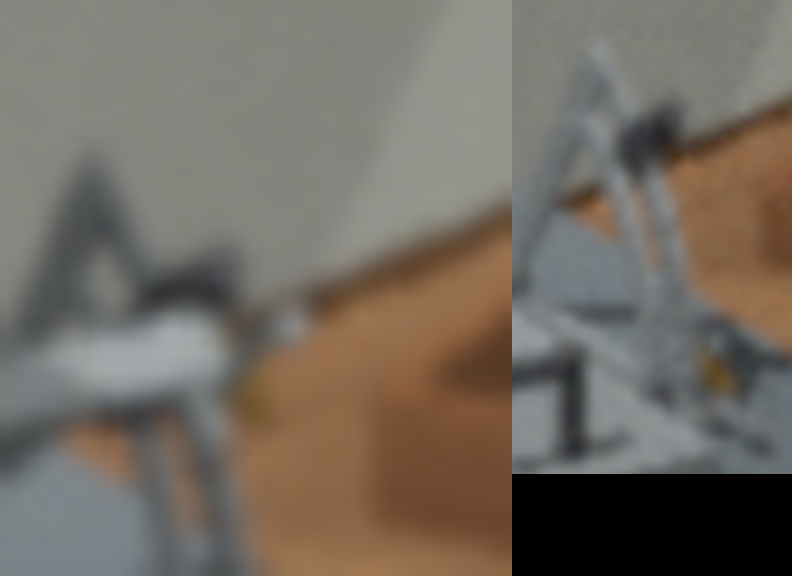

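```bash
python3 - <<'E'
from v import *
c0=p.copy()
def M(q): return W(c0,(.17-q[2]*np.cos(q[0]),q[1],.18+q[2]*np.sin(q[0])))
for tu in((418.96,170.65),(419.5,171.0)):
  for su in((349.5,131.3),(349.5,130.8)):
    f=lambda q:np.r_[proj(T,M(q))[0]-tu,proj(S,M(q))[0]-su]
    r=least_squares(f,[.78,-.11,.128],x_scale=[.1,.01,.01]); print(tu,su,r.x.round(4),r.fun.round(2))
    for R in(.122,.128,.135): print("   R",R,least_squares(lambda q:f([q[0],q[1],R]),[.78,-.11],x_scale=[.1,.01]).x.round(4))
E
```

```text
(418.96, 170.65) (349.5, 131.3) [ 0.7677 -0.1099  0.1246] [ 0.09  0.14 -0.25 -0.03]
   R 0.122 [ 0.7624 -0.1104]
   R 0.128 [ 0.7745 -0.1091]
   R 0.135 [ 0.7875 -0.1076]
(418.96, 170.65) (349.5, 130.8) [ 0.775  -0.1096  0.1263] [ 0.08  0.11 -0.21 -0.03]
   R 0.122 [ 0.7663 -0.1105]
   R 0.128 [ 0.7782 -0.1092]
   R 0.135 [ 0.791  -0.1077]
(419.5, 171.0) (349.5, 131.3) [ 0.7657 -0.1109  0.1243] [-0.01 -0.01  0.02  0.  ]
   R 0.122 [ 0.7608 -0.1114]
   R 0.128 [ 0.773  -0.1101]
   R 0.135 [ 0.7861 -0.1085]
(419.5, 171.0) (349.5, 130.8) [ 0.7731 -0.1106  0.1261] [-0.02 -0.03  0.06  0.01]
   R 0.122 [ 0.7648 -0.1115]
   R 0.128 [ 0.7768 -0.1102]
   R 0.135 [ 0.7896 -0.1086]
```

Pointer reads about 0.70 rad and the marker about 0.77, so I raise the flap another 0.07 rad.

send_rows:
  increments: "0 0.02 -0.02 0 0 0;0 0.042 -0.036 0 0 0;0 0.063 -0.053 0 0 0;0 0.063 -0.053 0 0 0;0 0.063 -0.053 0 0 0"

```text
time_s: 15.75
position: [0.6755, -0.0451, 0.2866]
ee_rot: [[0.274, 0.962, 0.001], [0.962, -0.274, -0.001], [-0.0, 0.001, -1.0]]
contact_force: [-5.7, -0.5, 2.0]
grip_width: 0.0076
gripper_force: 58.7
```

```bash
python3 - <<'E'
from v import *
s=sensors.get_state();print(s["time_s"],s["position"],L(s["position"]),s["contact_force"],s["grip_width"],s["ee_rot"][:,2])
A=avg("side",16); np.save("B.npy",A); B0=np.load("A.npy")
print(A[122:138,347:361].mean(-1).round().astype(int))
# registration of pointer tip + nut patch between A(0.70) and now
a=B0[125:141,350:361].mean(-1)
for th in(.7,.74,.77,.8): print(th,proj(S,arc(th,-.1255))[0].round(2),"marker",proj(S,arc(th,-.1095))[0].round(2))
im=cv2.resize(A[112:148,338:370].clip(0,255).astype(np.uint8),None,fx=16,fy=16,interpolation=cv2.INTER_CUBIC)
cv2.imwrite("pics/fin7.png",im)
E
```

```text
15.85 [ 0.67552774 -0.04507321  0.28657081] [1.00779954e-01 5.37858087e-05 2.86570810e-01] [-5.71725484 -1.48421408  1.13524362] 0.007536207650988099 [ 1.12092868e-03 -6.41376146e-04 -9.99999166e-01]
[[132 132 132 131 131 131 130 130 130 130 131 131 131 133]
 [133 132 132 132 132 131 131 130 131 130 130 130 132 135]
 [132 132 130 130 131 131 131 131 131 130 130 131 133 141]
 [130 132 130 131 131 131 132 131 131 130 130 131 136 143]
 [127 130 131 128 126 126 130 131 132 130 130 133 140 144]
 [124 133 129 117 108 112 124 131 134 131 131 134 141 138]
 [138 147 135 104  89  96 115 131 140 133 129 131 129 114]
 [162 163 152 110  79  86 106 122 131 124 111 104  94  83]
 [169 169 162 130  80  70  92  97  97  93  80  73  78  87]
 [164 161 154 136  89  73  87  75  66  66  69  80  97 112]
 [135 123 109  96  79  90 102  78  68  78  92 106 112 116]
 [ 80  77  78  77  80  93 102  88  92 105 111 114 113 113]
 [ 50  64  84  90  82  84  94 103 110 113 113 113 112 111]
 [ 58  72  93 106  94  87  90 103 112 113 113 111 110 106]
 [ 83  86  93 110 111 107 104 106 110 110 109 108 105 103]
 [105 100  91 104 114 114 111 108 108 107 106 107 107 103]]
0.7 [355.93 131.52] marker [351.63 132.57]
0.74 [355.32 129.92] marker [351.01 130.96]
0.77 [354.83 128.73] marker [350.53 129.77]
0.8 [354.33 127.57] marker [350.03 128.59]
```

View pics/fin7.png

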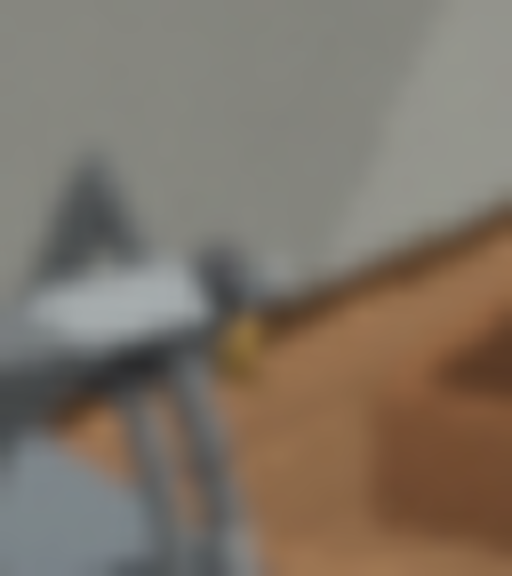

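```bash
python3 - <<'E'
from h import *
for f,o,s in(("side1",(235,110),4.4),("side3",(235,110),4.4),("side4",(285,110),9)):
    im=cv2.imread(f"pics/{f}.png").astype(np.float32).mean(-1)
    u,v=np.meshgrid(np.arange(345,358),np.arange(124,138))
    m=cv2.remap(im,((u-o[0]+.5)*s-.5).astype(np.float32),((v-o[1]+.5)*s-.5).astype(np.float32),cv2.INTER_LINEAR)
    if f!="side3": print(f);print(m.round().astype(int))
E
```

```text
side1
[[131 130 129 125 126 125 123 124 127 124 126 123 123]
 [126 136 130 125 123 123 121 124 124 123 124 123 122]
 [117 138 133 128 121 121 114 117 125 124 124 123 122]
 [118 133 135 126 116 108 102 105 116 122 122 121 125]
 [117 124 130 117  99  85  80  90 108 122 123 121 120]
 [123 113 107  88  74  59  68  80 110 118 117 111 105]
 [124 100  80  63  59  43  52  72 100 106  96  88  71]
 [118  81  62  58  50  42  43  65  80  72  68  64  69]
 [111  78  57  56  54  47  48  55  62  60  62  74  87]
 [108  79  57  58  66  65  57  58  78  76  87  99 104]
 [118 102  70  64  88  88  79  93 106 104 103 105 108]
 [123 129  96  82 106 115 109 106 110 109 106 107 107]
 [119 136 113 101 117 132 123 110 107 107 104 107 103]
 [116 130 128 119 117 129 128 115 109 101 101 101 100]]
side4
[[139 137 135 130 129 134 132 129 132 128 130 131 131]
 [128 143 138 132 131 128 132 132 135 133 131 132 131]
 [128 148 141 134 129 128 125 125 130 129 132 133 131]
 [122 141 144 133 121 110  96 100 120 129 130 132 130]
 [125 130 138 114  92  75  72  78 107 123 128 130 127]
 [129 114 100  74  54  50  50  78 105 124 124 120 111]
 [129 101  63  41  41  37  47  73 104 112 102  95  78]
 [122  84  50  39  39  39  48  69  83  78  67  65  73]
 [116  70  42  45  49  48  54  59  67  57  66  77  93]
 [117  80  48  55  72  69  59  67  83  82  94 107 112]
 [127 102  69  71  91  91  82  98 113 115 111 114 116]
 [131 138  98  77  96 109 112 114 118 116 114 113 114]
 [126 144 116  91  96 109 115 114 113 113 114 112 107]
 [121 139 133 109  93 103 114 114 113 112 109 105 106]]
```

The pointer tip at crop (275,270), pixel (354.7,128.5), fits 0.77–0.78 rad. The clip's two-view fit is about 0.77, and the arm's travel gives about 0.77. I'll let it settle, check and hand in.

send_rows:
  increments: "0 0 0 0 0 0;0 0 0 0 0 0;0 0 0 0 0 0;0 0 0 0 0 0"

```text
time_s: 17.15
position: [0.6755, -0.045, 0.2866]
ee_rot: [[0.274, 0.962, 0.001], [0.962, -0.274, -0.001], [-0.0, 0.001, -1.0]]
contact_force: [-6.4, -0.5, 0.9]
grip_width: 0.0076
gripper_force: 58.7
```

```bash
python3 - <<'E'
from h import *
s=sensors.get_state(); print(s["position"],s["gripper_force"],abs(s["dq"]).max(),s["time_s"])
if abs(s["position"]-[.6755,-.0451,.2866]).max()<.0015 and s["gripper_force"]>40: print(ctrl.job_done())
E
```

```text
[ 0.67553049 -0.04504193  0.28657257] 58.70293378829956 0.0014966694880081384 17.15
the job is handed in; nothing more can be done
None
```

The drawer is pushed home against its stop, and the arm is holding the flap steady by its handle at about 0.77 rad, level with the marker clip to within about 0.02 rad by my camera fits; I did not get a full check on the cups after the push, but the one I could see through the vent was upright, and the job is handed in.

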